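Shut and lock the service cover of a bench module

TASK

The service cover of the white module is standing open: push it down shut, set a fingertip in the slot of its red quarter-turn fastener, and while pressing the cover home against its sprung seal, turn the fastener a quarter turn clockwise to its stop so that the cover stays locked when you let go. Use fingertips only, then draw the hand clear; do not swing the cover further up, and do not lift, carry or push about the jars, bottles, beaker or screwdriver.

Things in the scene. Friction and masses are not known exactly. Their poses are not given: they have to be found in the camera images.
- module: White box 280 (x) x 330 (y) x 106 mm, fixed to the bench; origin: centre of its underside; -x side = front, roughly facing the robot. Right part (-y): compartment under a hinged aluminium cover 255 (x) x 216 (y) x 6 mm, its middle at y = -55 mm. Left part (+y): solid deck 106 mm high with two small jars.
- cover (a joint): Cover hinge, rad: 0 = shut, level, on a firm stop; grows as the front edge swings up (limit 1.0). Stiff: it stays where left; under 3 N at the front edge pushes it down. Below about 0.09 (15 mm at the fastener) a sprung seal lifts it back to about 0.09 when let go, until locked; holding it at 0 takes about 8 N down at the fastener.
- cover_hinge (a point): Middle of the cover's hinge line, at the rear, parallel to module y; in the module's frame x = 120, y = -55, z = 100 mm (level of the cover's underside).
- cover_front (a point): Point on the cover's upper face, midway across, on the free strip 25 mm wide between the fastener's collar and the front edge: 12 mm behind that edge, 243 mm from the hinge line, 106 mm above the bench when shut. A good place to push the cover down.
- dial: Red slotted dial of the fastener, 100 mm across, in a grey collar (inside 102, outside 120 mm) of equal height, so only its slot can be worked. Slot: straight, right across the dial through its centre, 34 mm wide, 16 mm deep, black floor. Origin: turning axis, on the slot floor, 170 mm in front of the hinge line; 109 mm above the bench when shut. y axis along the slot, z out of the cover.
- slot_push (a point): Point on the slot floor, in the slot's middle line, 30 mm from the axis in the half that starts at the module's right (-y). Shut fingers let down here turn the dial by pushing the slot's side wall round an arc about the axis, towards the front. Fingers have play in the slot, so go on past the nominal angle until the dial meets its stop. Turns with the dial.
- fastener (a joint): Turn of the dial in the cover, rad, clockwise from above: 0 = open (slot along module y), 1.571 = locked, at its stop (slot fore-and-aft). Starts at 0 to 0.4, stays where left; 1 to 3 N at 30 mm turns it. Beyond about 0.8 a cam tongue goes under a catch; it passes only with the cover held within about 3 mm of shut at the fastener. Locked, the released cover rises to about 0.02 rad.
- locked_mark (a point): Green dot on top of the collar at its front, 55 mm from the turning axis: the locked slot points at it. A red dot at the collar's right (-y) side marks open.
- bottle_a: Small amber jar with red cap, 42 mm across, 62 mm tall, standing on the module's side deck; leave it standing. Origin at the centre of its underside.
- bottle_b: Second small amber jar with red cap, same size, also on the deck; leave it standing. Origin at the centre of its underside.
- bottle_c: Amber bottle with red cap, 64 mm across, 130 mm tall, in the white tray; leave it. Origin at the centre of its underside.
- bottle_d: Amber jar with red cap, 64 mm across, 110 mm tall, in the white tray; leave it. Origin at the centre of its underside.
- beaker: Empty glass beaker, 70 mm across, 90 mm tall; leave it. Origin at the centre of its underside.
- screwdriver: Screwdriver lying on the bench, 170 mm long; it is not needed, leave it. Origin at the centre of its underside.
- jar: White jar with blue cap, 70 mm across, 75 mm tall; leave it. Origin at the centre of its underside.

How it is judged:
On the way, in this order (a step that is already met when the one before it is completed fails the run):
1. the cover is pressed home with a fingertip in the fastener's slot, the fastener not yet locked (value of joint cover below 0.04 rad and value of joint fastener below 1.2 rad and contact force between the fingers and dial above 0.5 N), for 0.05 s.
2. the fastener is turned to its locked stop with the cover shut (value of joint cover below 0.04 rad and value of joint fastener above 1.35 rad), for 0.2 s.
At the end, for the whole second after the job is handed in: the fastener stands at its locked end (over 1.35 rad of 1.571), the released cover stays down (under 0.04 rad) and at rest, and no bystander is more than 30 mm from where it was (all of step 2 and velocity of joint cover between -0.05 and 0.05 rad/s and not (distance of bottle_a from where it was at the start of the episode above 0.03 m) and not (distance of bottle_b from where it was at the start of the episode above 0.03 m) and not (distance of bottle_c from where it was at the start of the episode above 0.03 m) and not (distance of bottle_d from where it was at the start of the episode above 0.03 m) and not (distance of beaker from where it was at the start of the episode above 0.03 m) and not (distance of screwdriver from where it was at the start of the episode above 0.03 m) and not (distance of jar from where it was at the start of the episode above 0.03 m)); the robot touches nothing.
It fails at once if a bottle, jar, beaker or the screwdriver is lifted, carried or pushed more than 30 mm (distance of any of bottle_a, bottle_b, bottle_c, bottle_d, beaker, screwdriver, jar from where it was at the start of the episode above 0.03 m).
It fails at once if the cover is swung well up, beyond any place where it starts (value of joint cover above 0.7 rad).
It also fails if it takes over 54 s, if anything falls off the work surface, if the arm or the gripper's body presses on something with over 40 N, if the wrist force passes 120 N, or if a joint passes its speed limit or range.

ROBOT

A 6-joint arm with a two-finger parallel gripper is mounted at the origin on the work surface. World frame = base frame: x ahead of the robot, y to its left, z up, the work surface at z = 0. Lengths are in m, angles in rad, forces in N, time in s.
With the tool pointing down it reaches from about 0.3 to 0.775 m from the base axis. Payload 14.6 kg.
Tool frame: the origin (TCP) lies on the centre line of the jaws, within the pads' length; the fingertips stand 19 mm ahead of it and the grasp point (between the pads) is the TCP; z points along the fingers, y is the direction in which the jaws open and shut (so a half turn about z gives the same grasp; the last joint's range is limited). The gripper opens to 94 mm and grips with 3 to 60 N. Pads are 16 mm wide; open, the fingers measure 119 mm over their backs; the gripper's body (75 mm by 177 mm) begins 78 mm behind the grasp point.
Start: joints at [-1.181, 0.3, 1.521, -0, 1.321, -0.067], TCP at [0.243, -0.494, 0.193] pointing down, gripper open.
Joint ranges: [-3.03, 3.03], [-0.79, 2.21], [0.23, 2.52], [-1.04, 4.18], [0, 3.07], [-2.55, 2.55]. Speed limits (rad/s): [2.22, 2.22, 2.57, 3.14, 3.14, 3.14].

INTERFACE

Orientations are given as [roll, pitch, yaw] about the fixed x, y, z axes, in that order (R = Rz(yaw) Ry(pitch) Rx(roll)).
In Python, from station import ctrl gives the robot as it stands. The module is installed in compiled form; this text tells all that it offers.
- The arm moves only by the shell command python3 -m creep 'ROWS' [FORCE]. ROWS is a JSON object of lists of equal length, an entry for each row: "translation": the shift along the world's x, y, z in mm, a list of three; "yaw": the turn about the world's z in rad; "gripper": the closure in counts, from 0 (fully open) to 255 (shut). A call has 1 to 5 rows; each row is the pose to reach, as a shift and turn from the pose measured when the call began; what a row does not reach only later rows make up. A row lasts 1/12 s, in which the tool goes at most 41.7 mm and 7.16 degrees, less where a joint would pass 70% of its speed; a pose out of reach is approached as far as the arm can. A call with a gripper value outside its range is refused whole. The fingers move at their own pace and stop on an object; FORCE is the grip in N (left out, the last holds). Time passes only in rows, so rows that repeat a pose let the fingers close. It gives the time, the measured TCP pose, the force and the opening at its end, in the units of the state.
- ctrl.get_obs(): the state, without advancing time (a new reading comes with each control period).
- ctrl.camera(name): name is "scene" or "top" or "wrist"; returns a dict with "pixels" (384x512x3 uint8, red, green, blue), "depth" (384x512 float32, m along the optical axis (not along the pixel's ray), 0 where there is no reading), "fx", "fy", "cx", "cy" (pixels), "R" (3x3) and "t" (3): a world point X has camera coordinates R X + t; the wrist camera has in their place "tool_from_camera" (4x4, takes a point from camera to tool coordinates, whose origin is the TCP and whose axes are the flange's). Camera axes: x right, y down, z forward; pixel columns grow to the right and rows downward; lengths in m; the calibration is good to about 2 mm. A picture is of the moment at which its call begins: read the wrist's pose just before it.
- ctrl.hand_in(): hands the job in, once; it reports no verdict.
The state is a dict: "time_s": time; "qpos": joint angles; "joint_vel": joint speeds; "tau": joint torques, N m; "ee_pos": TCP position; "eef_rot": TCP orientation; "force": force on the tool from outside, world axes, zero at the start; "moment": the same for the moment, N m; "grip_width": finger opening in m.
Only numpy, scipy, OpenCV 4.12 (cv2) and the standard library are available. Lean on these libraries where they do the work, as an engineer would, in place of code of your own. Each camera call takes 0.05 s, during which the arm holds its last target. There are 200 camera calls.

## Working session

There is one attempt and no reset: what is moved stays moved. The work goes in short steps, Python scripts to look and compute and a shell command to move; the robot and the scene stay as the last step left them, time stands still between calls to the robot, and variables do not carry over. Pictures are saved under pics/ and viewed, about 8 in all and at most 12, crops included, and the job is handed in when it is done.

```bash
mkdir -p pics; cat > h.py <<'E'
import numpy as np, cv2
from station import ctrl
def snap(n,f):
    c=ctrl.camera(n); np.savez('/tmp/'+f,**c); cv2.imwrite('pics/'+f+'.png',c['pixels'][:,:,::-1]); return c
def world(c,u,v):
    d=np.median([x for x in c['depth'][v-1:v+2,u-1:u+2].ravel() if x>0])
    p=np.array([(u-c['cx'])/c['fx']*d,(v-c['cy'])/c['fy']*d,d]); return c['R'].T@(p-c['t'])
E
python3 - <<'E'
from h import *
a=snap('scene','s1');b=snap('top','t1')
cv2.imwrite('pics/both.png',cv2.resize(np.hstack([a['pixels'],b['pixels']])[:,:,::-1],(800,300),interpolation=cv2.INTER_AREA))
o=ctrl.get_obs();print(o['time_s'],o['ee_pos'],o['eef_rot'],o['force'],o['grip_width'])
E
```

```text
0.1 [ 0.24250698 -0.49339515  0.19276607] [-3.14062547e+00 -7.68959806e-05  4.56805243e-01] [0.03164494 0.72349941 0.0581932 ] 0.09387097803760874
```

View pics/t1.png

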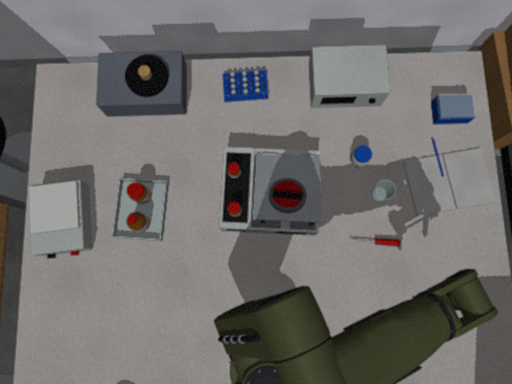

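View pics/s1.png

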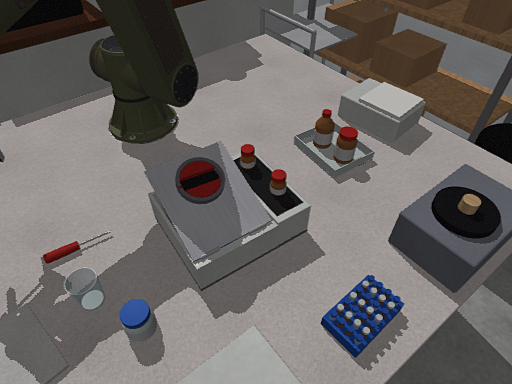

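Top: module spans about cols 221-321, rows 148-233, with the dial at about (288,194). The slot is roughly left-right, the cover is up, and the robot base is at the bottom. An enlarged crop comes next.

```bash
python3 - <<'E'
from h import *
c=dict(np.load('/tmp/t1.npz'))
for n,(u,v) in dict(dial=(288,183),floor=(288,194),deckFL=(223,228),deckRL=(226,151),jar1=(234,169),jar2=(234,208),cov1=(262,165),cov2=(315,165),cov3=(262,222),cov4=(312,222),bluejar=(363,155),bench=(200,200)).items(): print(n,world(c,u,v).round(4))
cr=c['pixels'][140:240,215:330,::-1]; cv2.imwrite('pics/crop.png',cv2.resize(cr,None,fx=6,fy=6,interpolation=cv2.INTER_CUBIC)[:600,:800])
E
```

```text
dial [ 0.5942 -0.0899  0.1687]
floor [ 0.559  -0.0888  0.164 ]
deckFL [0.4619 0.1272 0.0992]
deckRL [0.7247 0.1132 0.1055]
jar1 [0.6461 0.0837 0.1665]
jar2 [0.5182 0.086  0.1644]
cov1 [ 0.6673 -0.0082  0.1242]
cov2 [ 0.6628 -0.1859  0.1218]
cov3 [ 0.4764 -0.0028  0.116 ]
cov4 [ 0.4632 -0.1582  0.1923]
bluejar [ 0.7048 -0.3597  0.0761]
bench [ 5.753e-01  2.164e-01 -1.000e-04]
```

View pics/crop.png

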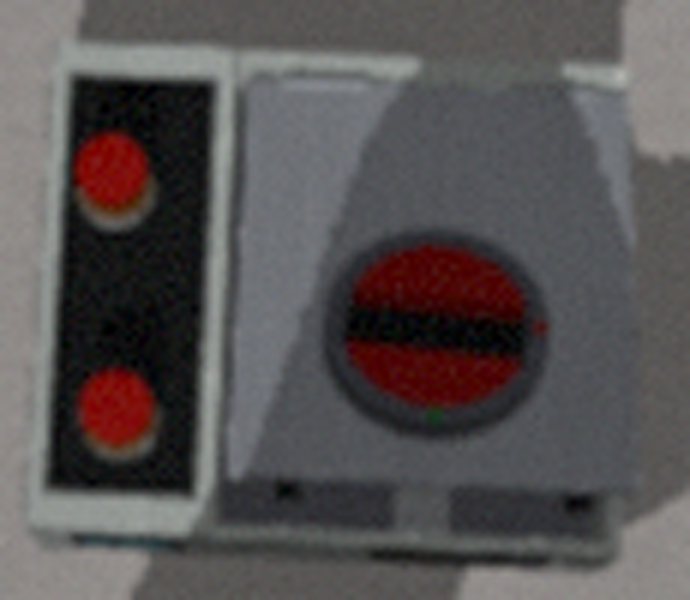

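The slot is about level in the crop, so the fastener is near 0. The dial is at crop (437,330), the green dot at (433,414) and the red dot at (541,327). Next I fit the cover plane, hinge and yaw.

```bash
cat > fit.py <<'E'
from h import *
def fit(c,dial=(287.8,194.5)):
    v,u=np.mgrid[0:384,0:512]; d=c['depth']
    P=(np.stack([(u-c['cx'])/c['fx']*d,(v-c['cy'])/c['fy']*d,d],-1)-c['t'])@c['R']
    I=c['pixels'].astype(int)
    dist=np.hypot(u-dial[0],v-dial[1])
    m=(u>262)&(u<312)&(v>160)&(v<212)&(dist>23)&(d>0)
    A=P[m]; a,b,k=np.linalg.lstsq(np.c_[A[:,:2],np.ones(len(A))],A[:,2],rcond=None)[0]
    th=np.arctan(np.hypot(a,b)); yaw=np.arctan2(-b,-a)
    red=(I[...,0]>70)&(I[...,1]<40)&(dist<20)&(d>0); blk=(I.max(-1)<45)&(dist<17)&(d>0)
    rc=P[red|blk]; box=(rc.min(0)+rc.max(0))/2
    B=P[blk][:,:2]; w,V=np.linalg.eigh(np.cov(B.T)); s=V[:,1]; s=s*np.sign(-s[1])
    print('theta',th,'yaw',yaw,'n',m.sum(),'resid',np.std(A@[a,b,-1]+k)); print('dial',box,rc.mean(0),'slotdir angle (from -y, cw)',-np.pi/2-np.arctan2(s[1],s[0]),'floor z',np.median(P[blk][:,2]),blk.sum())
    # hinge: upper face plane meets z=.106
    y=-.09; print('hinge x at y=-.09 ~',(.106-k-b*y)/a)
E
python3 - <<'E'
from fit import *
c=dict(np.load('/tmp/t1.npz'));fit(c)
E
```

```text
theta 0.36488962608878295 yaw -0.0648037079638746 n 961 resid 0.0031211865244582886
dial [ 0.55156971 -0.08524126  0.18279881] [ 0.5532409  -0.08553339  0.17829355] slotdir angle (from -y, cw) 0.23810869933594825 floor z 0.16725572039217534 259
hinge x at y=-.09 ~ 0.70578072787888
```

```bash
python3 -m creep '{"translation":[[0,10,40],[10,30,80],[20,60,110],[30,95,110],[40,130,110]],"yaw":[0.12,0.24,0.36,0.48,0.6],"gripper":[255,255,255,255,255]}' 20
```

```text
time_s: 0.52
ee_pos: [0.2829, -0.3622, 0.3044]
eef_rot: [3.14, 0.001, 1.062]
force: [0.1, -0.6, 0.8]
grip_width: 0.0641
```

```bash
python3 -m creep '{"translation":[[20,35,0],[40,70,0],[62,103,0],[85,137,0],[108,170,0]],"yaw":[0.1,0.2,0.3,0.4,0.43],"gripper":[255,255,255,255,255]}'; python3 -m creep '{"translation":[[22,33,0],[45,65,-5],[68,95,-15],[84,110,-40],[84,110,-55]],"yaw":[0,0,0,0,0],"gripper":[255,255,255,255,255]}';  python3 - <<'E'
from h import *
snap('scene','s2');print(ctrl.get_obs()['ee_pos'])
E
```

```text
time_s: 0.93
ee_pos: [0.3914, -0.1903, 0.3045]
eef_rot: [3.14, 0.001, 1.498]
force: [0.9, -0.0, -0.4]
grip_width: 0.0306
time_s: 1.35
ee_pos: [0.4767, -0.0773, 0.2471]
eef_rot: [3.142, 0.0, 1.501]
force: [-0.8, -1.1, 0.1]
grip_width: 0.0007
[ 0.47487304 -0.07836607  0.24469017]
```

View pics/s2.png

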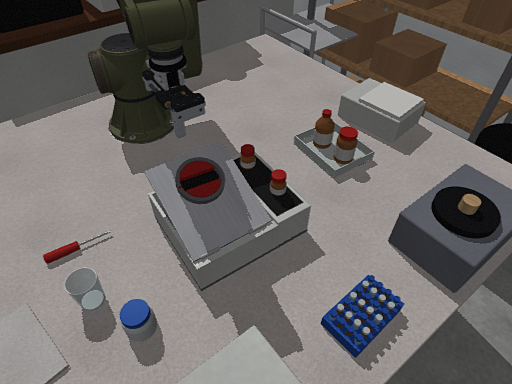

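The fingertip is at (180,134), just above the cover's front edge near (185,150). I push down from here.

```bash
python3 -m creep '{"translation":[[0,0,-12],[0,0,-24],[-1,0,-34],[-2,0,-42],[-4,0,-50]],"yaw":[0,0,0,0,0],"gripper":[255,255,255,255,255]}'; python3 -m creep '{"translation":[[-2,0,-10],[-4,0,-20],[-6,0,-30],[-8,0,-38],[-9,0,-46]],"yaw":[0,0,0,0,0],"gripper":[255,255,255,255,255]}'
```

```text
time_s: 1.82
ee_pos: [0.4708, -0.0787, 0.1945]
eef_rot: [-3.138, 0.0, 1.5]
force: [-0.2, 0.6, -0.8]
grip_width: 0.0006
time_s: 2.23
ee_pos: [0.4577, -0.0782, 0.1467]
eef_rot: [-3.128, -0.001, 1.5]
force: [-29.3, 2.6, 7.9]
grip_width: 0.0004
```

```bash
python3 - <<'E'
from h import *
a=snap('scene','s3');b=snap('top','t3')
A=cv2.resize(a['pixels'][80:240,100:313],(800,600),interpolation=3)
cv2.imwrite('pics/s3c.png',A[:,:,::-1]);o=ctrl.get_obs();print(o['ee_pos'],o['force'],o['eef_rot'])
from fit import fit
fit(b)
E
```

```text
[ 0.45802268 -0.07824407  0.14592283] [ 0.80266406 -0.28422847  0.02460241] [-3.12814883e+00 -6.85312413e-04  1.50009283e+00]
theta 0.7927315042946299 yaw 0.2090120448976916 n 958 resid 0.04615938759221832
dial [ 0.5351354  -0.08351192  0.29710236] [ 0.53396632 -0.08064927  0.29481144] slotdir angle (from -y, cw) -0.511132778908362 floor z 0.2972511185577706 335
hinge x at y=-.09 ~ 0.6604036147241421
```

View pics/s3c.png

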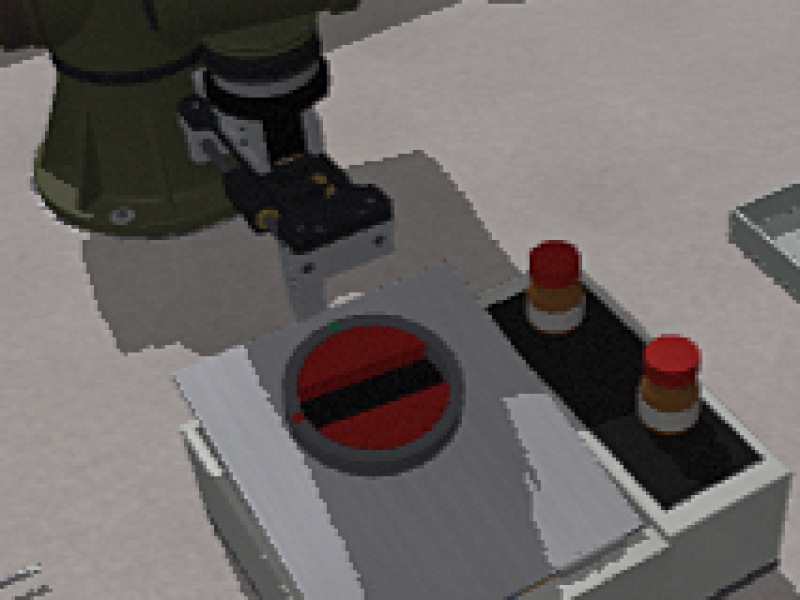

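The fingertip slipped off in front of the cover's front edge: its tip is hidden behind the edge near (310,310). I back off, rise, and measure with the wrist camera.

```bash
python3 -m creep '{"translation":[[-8,0,0],[-15,0,0],[-15,0,35],[-8,0,75],[15,0,110]],"yaw":[0,0,0,0,0],"gripper":[255,255,255,255,255]}'; python3 -m creep '{"translation":[[10,0,20],[20,0,40],[20,0,40]],"yaw":[0,0,0],"gripper":[255,255,255]}'
python3 - <<'E'
from h import *
from scipy.spatial.transform import Rotation as R
o=ctrl.get_obs(); c=snap('wrist','w1'); T=np.eye(4);T[:3,:3]=R.from_euler('xyz',o['eef_rot']).as_matrix();T[:3,3]=o['ee_pos']
M=T@c['tool_from_camera']; c['R']=M[:3,:3].T; c['t']=-M[:3,:3].T@M[:3,3]; np.savez('/tmp/w1',**c)
print(o['ee_pos'],o['time_s'])
E
```

```text
time_s: 2.75
ee_pos: [0.4717, -0.0783, 0.2584]
eef_rot: [-3.13, -0.0, 1.5]
force: [-0.1, -1.1, 1.0]
grip_width: 0.0004
time_s: 3.0
ee_pos: [0.4935, -0.0786, 0.3021]
eef_rot: [-3.136, 0.0, 1.5]
force: [0.9, -0.1, 0.3]
grip_width: 0.0005
[ 0.49351813 -0.07863097  0.30205246] 3.0
```

View pics/w1.png

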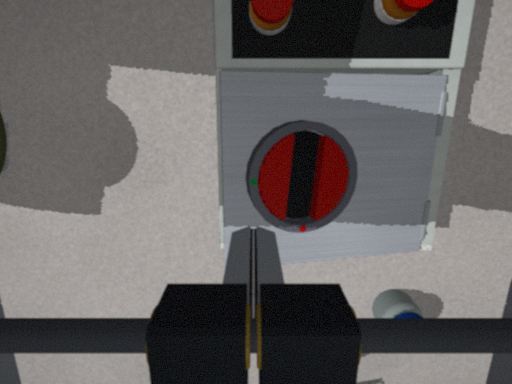

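The wrist view shows the dial centre at about (302,175), the green dot at (254,181), the red dot at (303,229), and the cover's free edge at col ~222 with its rear edge at ~445.

```bash
python3 - <<'E'
from h import *
c=dict(np.load('/tmp/w1.npz'))
for n,p in dict(green=(254,181),red=(303,229),colL=(251,175),colR=(353,175),colT=(302,124),colB=(303,228),slotA=(308,142),slotB=(298,208),ctr=(303,175),f1=(226,85),f2=(227,215),r1=(438,85),r2=(424,240),fa=(235,150),ra=(400,150),edgeF=(224,150)).items(): print(n,world(c,*p).round(4))
P=np.array([world(c,u,v) for u in list(range(228,242,3))+list(range(365,425,4)) for v in range(85,205,8)])
s=np.linalg.lstsq(np.c_[P[:,:2],np.ones(len(P))],P[:,2],rcond=None)[0]
print('th',np.arctan(np.hypot(s[0],s[1])),s,'yaw',np.arctan2(-s[1],-s[0]),'hinge',(.106-s[2]+.08*s[1])/s[0])
E
```

```text
green [ 0.4934 -0.0773  0.1715]
red [ 0.5433 -0.1381  0.1599]
colL [ 0.4908 -0.0709  0.1715]
colR [ 0.6007 -0.0836  0.1483]
colT [ 0.5453 -0.0246  0.1606]
colB [ 0.5433 -0.1369  0.1599]
slotA [ 0.5537 -0.0453  0.1425]
slotB [ 0.5405 -0.1189  0.1436]
ctr [ 0.5473 -0.0812  0.1426]
f1 [0.4723 0.018  0.1561]
f2 [ 0.4609 -0.1168  0.1578]
r1 [0.7062 0.0038 0.1079]
r2 [ 0.71   -0.1904  0.0976]
fa [ 0.4756 -0.0467  0.155 ]
ra [ 0.6642 -0.0655  0.1156]
edgeF [ 0.4644 -0.0456  0.1574]
th 0.20628308468592613 [-0.20874616  0.01465182  0.25519591] yaw -0.07007471183956256 hinge 0.7091089098753709
```

```bash
python3 -m creep '{"translation":[[-12,0,-10],[-23,0,-40],[-23,0,-75],[-23,0,-105],[-23,0,-115]],"yaw":[0,0,0,0,0],"gripper":[255,255,255,255,255]}'; python3 -m creep '{"translation":[[0,0,-12],[0,0,-20],[0,0,-26],[0,0,-31]],"yaw":[0,0,0,0],"gripper":[255,255,255,255]}';python3 -m creep '{"translation":[[-1,0,-8],[-1,0,-14],[-2,0,-20],[-2,0,-26],[-2,0,-26]],"yaw":[0,0,0,0,0],"gripper":[255,255,255,255,255]}'
```

```text
time_s: 3.47
ee_pos: [0.4668, -0.078, 0.1799]
eef_rot: [-3.127, -0.001, 1.499]
force: [0.5, 0.9, 0.2]
grip_width: 0.0006
time_s: 3.8
ee_pos: [0.467, -0.0782, 0.149]
eef_rot: [-3.127, -0.001, 1.499]
force: [0.0, 0.0, 0.2]
grip_width: 0.0007
time_s: 4.22
ee_pos: [0.4645, -0.0781, 0.1219]
eef_rot: [-3.126, -0.001, 1.499]
force: [-0.4, 0.6, -0.0]
grip_width: 0.0003
```

```bash
python3 - <<'E'
from h import *
a=snap('scene','s4')
cv2.imwrite('pics/s4c.png',cv2.resize(a['pixels'][100:220,130:290],(800,600),interpolation=3)[:,:,::-1]);o=ctrl.get_obs();print(o['ee_pos'],o['force'],o['eef_rot'],o['tau'])
for u,v in [(165,185),(190,215),(215,240),(205,150),(240,190)]:print(u,v,world(a,u,v))
E
```

```text
[ 0.46473482 -0.07810636  0.12247102] [-0.55635368 -0.41211128  0.40382001] [-3.12624953e+00 -1.03748407e-03  1.49930934e+00] [-1.49445387e-02 -4.40332317e+01 -3.13968265e+01  5.74403687e-02
 -1.26425154e-01 -2.29441874e-03]
165 185 [ 0.47468085 -0.14326379  0.12969305]
190 215 [ 0.59228852 -0.14070508  0.11711238]
215 240 [ 0.68602849 -0.13078251  0.10683292]
205 150 [ 0.55442275 -0.05757532  0.25578588]
240 190 [0.59875362 0.00694963 0.11704188]
```

View pics/s4c.png

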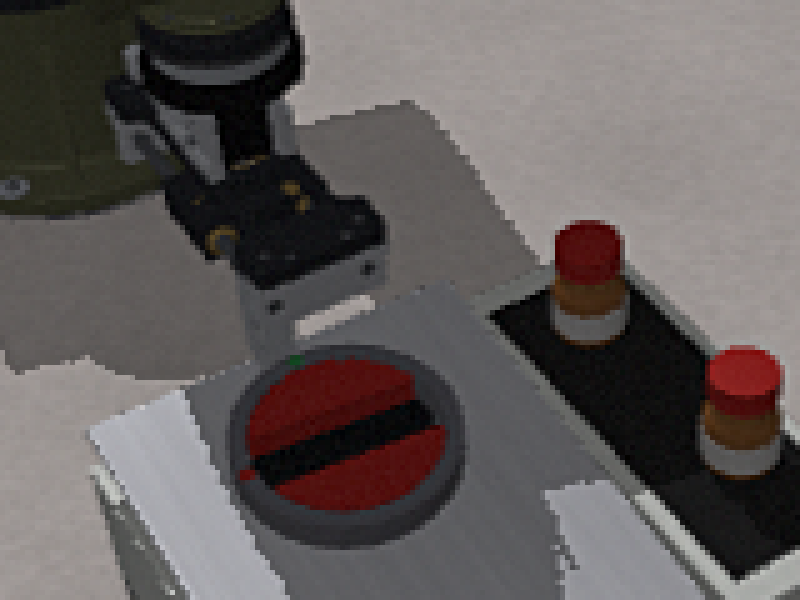

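The finger again ended just in front of the edge, but the cover is now down to about 0.10 rad, resting on the seal. That is enough to work the slot, so I back out, rise above the dial and measure again.

```bash
python3 -m creep '{"translation":[[-8,0,0],[-15,0,0],[-15,0,35],[-10,0,75],[15,0,115]],"yaw":[0,0,0,0,0],"gripper":[255,255,255,255,255]}'; python3 -m creep '{"translation":[[20,-15,20],[40,-28,30],[40,-28,30]],"yaw":[0,0,0],"gripper":[255,255,255]}'
python3 - <<'E'
from h import *
from scipy.spatial.transform import Rotation as R
o=ctrl.get_obs(); c=snap('wrist','w2'); T=np.eye(4);T[:3,:3]=R.from_euler('xyz',o['eef_rot']).as_matrix();T[:3,3]=o['ee_pos']
M=T@c['tool_from_camera']; c['R']=M[:3,:3].T; c['t']=-M[:3,:3].T@M[:3,3]; np.savez('/tmp/w2',**c)
print(o['ee_pos'],o['time_s'],o['eef_rot'])
tip=np.linalg.inv(c['tool_from_camera'])@[0,0,.019,1];print('tip px',c['fx']*tip[0]/tip[2]+c['cx'],c['fy']*tip[1]/tip[2]+c['cy'])
E
```

```text
time_s: 4.68
ee_pos: [0.475, -0.0781, 0.2356]
eef_rot: [-3.127, -0.001, 1.499]
force: [0.3, 0.6, 1.2]
grip_width: 0.0005
time_s: 4.93
ee_pos: [0.5169, -0.1078, 0.268]
eef_rot: [-3.131, 0.0, 1.498]
force: [-0.4, 0.1, -1.2]
grip_width: 0.0007
[ 0.51693751 -0.10777956  0.26801706] 4.9333 [-3.13096662e+00  2.75268253e-04  1.49800557e+00]
tip px 253.6872521573997 220.86210988532622
```

View pics/w2.png

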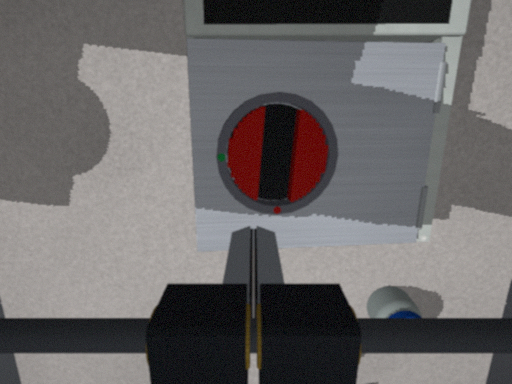

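The cover is lower now: dial centre at about (278,152), slot from (282,110) to (274,195), red dot (277,210), green dot (221,157).

```bash
python3 - <<'E'
from h import *
c=dict(np.load('/tmp/w2.npz'))
for n,p in dict(green=(221,157),red=(277,210),colL=(222,152),colR=(333,152),colT=(277,97),colB=(277,208),slotA=(282,115),slotB=(274,190),ctr=(278,152),edgeF=(196,150),fa=(208,150),ra=(400,150)).items(): print(n,world(c,*p).round(4))
P=np.array([world(c,u,v) for u in list(range(198,214,3))+list(range(345,410,4)) for v in range(60,190,8)])
s=np.linalg.lstsq(np.c_[P[:,:2],np.ones(len(P))],P[:,2],rcond=None)[0]
print('th',np.arctan(np.hypot(s[0],s[1])),'yaw',np.arctan2(-s[1],-s[0]),'hinge',(.106-s[2]+.08*s[1])/s[0])
E
```

```text
green [ 0.4865 -0.0776  0.1495]
red [ 0.5377 -0.137   0.1437]
colL [ 0.4879 -0.0729  0.1493]
colR [ 0.5967 -0.0825  0.1365]
colT [ 0.5434 -0.0262  0.1439]
colB [ 0.5378 -0.1349  0.1437]
slotA [ 0.5485 -0.0435  0.1268]
slotB [ 0.5364 -0.1201  0.1272]
ctr [ 0.5427 -0.0801  0.1272]
edgeF [ 0.4598 -0.0715  0.1323]
fa [ 0.4719 -0.0724  0.1319]
ra [ 0.6744 -0.0898  0.1098]
th 0.10765081655591521 yaw -0.06781845954553868 hinge 0.7085771029709287
```

The finger seems to sit further forward than the TCP suggests, so I check it against the scene depth before entering the slot.

```bash
python3 - <<'E'
from h import *
a=dict(np.load('/tmp/s4.npz'))
for x,y in [(265,300),(265,330),(265,345),(265,352),(280,320),(255,330),(265,370),(200,395),(380,315)]:
    u,v=round(130+x/5),round(100+y/5); print((x,y),world(a,u,v).round(4))
for z in (.103,.122,.15):
    p=a['R']@[.4645,-.078,z]+a['t'];u=a['fx']*p[0]/p[2]+a['cx'];v=a['fy']*p[1]/p[2]+a['cy'];print(z,'crop',(u-130)*5,(v-100)*5)
E
```

```text
(265, 300) [ 0.5508 -0.1149  0.2532]
(265, 330) [ 0.5454 -0.1152  0.2311]
(265, 345) [ 0.4763 -0.0865  0.1552]
(265, 352) [ 0.4767 -0.0871  0.1524]
(280, 320) [ 0.546  -0.1071  0.2333]
(255, 330) [ 0.471  -0.0881  0.1629]
(265, 370) [ 0.4863 -0.0933  0.1487]
(200, 395) [ 0.4643 -0.1225  0.1311]
(380, 315) [ 0.4699 -0.0136  0.1318]
0.103 crop 280.330236934098 397.2599913056938
0.122 crop 275.7762310879282 372.0700612916868
0.15 crop 268.8332055029153 333.6655588646573
```

```bash
python3 - <<'E'
import numpy as np
c=dict(np.load('/tmp/w2.npz'));d=c['depth']
for v in (222,226,228,230,234,240,250,262,275):
  for u in (244,262):
    p=np.array([(u-c['cx'])/c['fx']*d[v,u],(v-c['cy'])/c['fy']*d[v,u],d[v,u],1]);print(v,u,(c['tool_from_camera']@p)[:3].round(4),end=' ')
  print()
for z in (.019,.01,0,-.01,-.03):
  t=np.linalg.inv(c['tool_from_camera'])@[0.008,0,z,1];t2=np.linalg.inv(c['tool_from_camera'])@[-0.008,0,z,1]
  print(z,c['fy']*t[1]/t[2]+c['cy'],c['fy']*t2[1]/t2[2]+c['cy'])
E
```

```text
222 244 [-0.0464 -0.0102  0.1389] 222 262 [-0.0479  0.0095  0.1428] 
226 244 [-0.0518 -0.0103  0.1408] 226 262 [-0.0526  0.0095  0.1428] 
228 244 [ 0.0082 -0.0057 -0.0147] 228 262 [ 0.0086  0.0047 -0.0155] 
230 244 [ 0.0086 -0.0056 -0.0187] 230 262 [ 0.0087  0.0047 -0.0188] 
234 244 [ 0.0083 -0.0055 -0.0237] 234 262 [ 0.0084  0.0045 -0.0239] 
240 244 [ 0.0082 -0.0053 -0.0318] 240 262 [ 0.0086  0.0043 -0.0326] 
250 244 [ 0.0083 -0.005  -0.0441] 250 262 [ 0.009   0.0039 -0.0454] 
262 244 [ 0.0085 -0.0046 -0.0569] 262 262 [ 0.0089  0.0036 -0.0577] 
275 244 [ 0.0087 -0.0043 -0.0688] 275 262 [ 0.0083  0.0033 -0.0681] 
0.019 209.87636325712262 231.63443540262932
0.01 214.26835451640332 236.80348042408588
0 219.58650089868758 243.05164213208135
-0.01 225.4322054174933 249.90588432014687
-0.03 239.05486933929816 265.8232463575732
```

The wrist depth shows the shut fingertips ending about 10-13 mm behind the TCP, not 19 mm ahead. Both contact heights (11 and 9 mm) agree, so the finger was on the strip and had not slipped. I use tip_z ≈ TCP_z + 10 mm and go into the slot.

```bash
python3 -m creep '{"translation":[[20,-2,-30],[20,-2,-65],[20,-2,-100],[20,-2,-125],[20,-2,-135]],"yaw":[-0.08,-0.08,-0.08,-0.08,-0.08],"gripper":[255,255,255,255,255]}'; python3 -m creep '{"translation":[[0,0,-5],[0,0,-9],[0,0,-13],[0,0,-17],[0,0,-17]],"yaw":[0,0,0,0,0],"gripper":[255,255,255,255,255]}'
python3 -m creep '{"translation":[[0,0,-4],[0,0,-8],[0,0,-11],[0,0,-11]],"yaw":[0,0,0,0],"gripper":[255,255,255,255]}'
```

```text
time_s: 5.4
ee_pos: [0.5328, -0.108, 0.1274]
eef_rot: [-3.122, -0.001, 1.418]
force: [0.4, 0.0, -0.1]
grip_width: 0.0002
time_s: 5.82
ee_pos: [0.5332, -0.1081, 0.111]
eef_rot: [-3.124, -0.001, 1.418]
force: [0.1, -0.4, 2.2]
grip_width: 0.0005
time_s: 6.15
ee_pos: [0.5336, -0.1083, 0.1009]
eef_rot: [-3.125, -0.001, 1.418]
force: [-0.9, -0.6, 2.7]
grip_width: 0.0003
```

```bash
python3 -m creep '{"translation":[[1,0,-3],[2,-1,-6],[2,-1,-6]],"yaw":[0,0,0],"gripper":[255,255,255]}';python3 -m creep '{"translation":[[1,0,-2],[1,-1,-4],[1,-1,-4]],"yaw":[0,0,0],"gripper":[255,255,255]}'
```

```text
time_s: 6.4
ee_pos: [0.5357, -0.109, 0.0967]
eef_rot: [-3.126, -0.001, 1.418]
force: [-9.0, 4.3, 16.4]
grip_width: 0.0003
time_s: 6.65
ee_pos: [0.5365, -0.1092, 0.096]
eef_rot: [-3.126, -0.002, 1.418]
force: [-19.7, 9.9, 35.8]
grip_width: 0.0005
```

Cover is home (TCP z 0.096, 36 N). I ease the load to roughly 15-20 N and start the arc.

```bash
python3 -m creep '{"translation":[[-3.6,-0.4,-1.5],[-7,0.6,-1.5],[-10.4,2,-1.5],[-13.4,4,-1.5],[-16.3,6,-1.5]],"yaw":[-0.12,-0.24,-0.36,-0.48,-0.6],"gripper":[255,255,255,255,255]}'
```

```text
time_s: 7.07
ee_pos: [0.5214, -0.104, 0.0968]
eef_rot: [-3.131, -0.004, 0.812]
force: [-1.0, -4.4, 13.6]
grip_width: 0.0009
```

```bash
python3 -m creep '{"translation":[[-2.7,2.4,-2],[-5,5,-2],[-7,8,-2],[-8.8,11.2,-2],[-10,14.6,-2]],"yaw":[-0.12,-0.24,-0.36,-0.48,-0.6],"gripper":[255,255,255,255,255]}'
```

```text
time_s: 7.48
ee_pos: [0.5118, -0.0906, 0.0967]
eef_rot: [-3.133, -0.005, 0.206]
force: [-7.6, -7.0, 15.2]
grip_width: 0.0001
```

```bash
python3 -m creep '{"translation":[[-1.1,3.5,-2],[-1.6,7,-2],[-1.8,10.7,-2],[-1.5,14.3,-2],[-0.8,17.8,-2]],"yaw":[-0.1,-0.2,-0.28,-0.28,-0.28],"gripper":[255,255,255,255,255]}'
```

```text
time_s: 7.9
ee_pos: [0.5121, -0.0736, 0.0967]
eef_rot: [-3.135, -0.009, -0.074]
force: [-2.2, -8.4, 12.9]
grip_width: 0.0005
```

```bash
python3 -m creep '{"translation":[[0,3,-2],[1,6,-2],[2,8,-2],[2,8,-2]],"yaw":[0,0,0,0],"gripper":[255,255,255,255]}'
```

```text
time_s: 8.23
ee_pos: [0.513, -0.0719, 0.0966]
eef_rot: [3.137, -0.008, -0.075]
force: [-22.2, -48.4, 19.7]
grip_width: 0.0006
```

```bash
python3 - <<'E'
from h import *
a=snap('scene','s5');cv2.imwrite('pics/s5c.png',cv2.resize(a['pixels'][100:220,130:290],(800,600),interpolation=3)[:,:,::-1])
E
```

```text
(no output)
```

View pics/s5c.png

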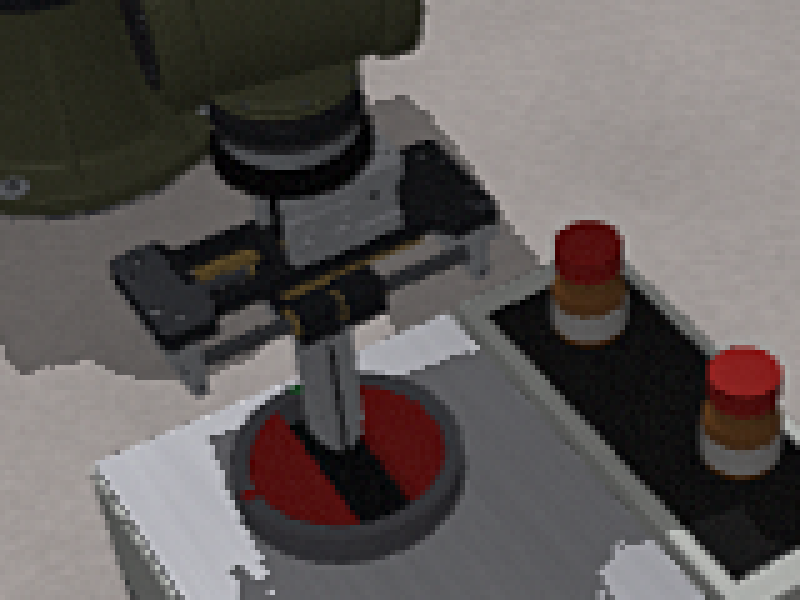

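The slot now runs fore-and-aft, from (300,430) to (385,515), and the 48 N sideways force shows the stop. I hold for a moment, ease off sideways, and draw out.

```bash
python3 -m creep '{"translation":[[0,1,-1],[0,1,-1],[0,0,-1],[0,-2,0],[0,-3,0]],"yaw":[0,0,0,0,0],"gripper":[255,255,255,255,255]}'; python3 -m creep '{"translation":[[0,0,6],[0,0,20],[0,0,45],[0,0,75],[0,0,110]],"yaw":[0,0,0,0,0],"gripper":[255,255,255,255,255]}';python3 -m creep '{"translation":[[-20,-20,30],[-50,-40,40],[-80,-60,40],[-80,-60,40],[-80,-60,40]],"yaw":[0,0,0,0,0],"gripper":[255,255,255,255,255]}'
python3 - <<'E'
from h import *
a=snap('scene','s6');cv2.imwrite('pics/s6c.png',cv2.resize(a['pixels'][60:360,30:400],(740,600),interpolation=3)[:,:,::-1])
for u,v in [(165,185),(190,215),(215,240)]:print(world(a,u,v).round(4))
print(ctrl.get_obs()['force'])
E
```

```text
time_s: 8.7
ee_pos: [0.5133, -0.075, 0.0976]
eef_rot: [3.137, -0.01, -0.075]
force: [-2.7, 3.1, 7.2]
grip_width: 0.0004
time_s: 9.12
ee_pos: [0.5127, -0.0748, 0.2084]
eef_rot: [3.138, -0.008, -0.075]
force: [0.3, 0.5, 0.0]
grip_width: 0.0007
time_s: 9.53
ee_pos: [0.4322, -0.1354, 0.2493]
eef_rot: [3.137, -0.01, -0.077]
force: [-0.0, 0.7, 0.8]
grip_width: 0.0004
[ 0.4547 -0.1363  0.1096]
[ 0.5839 -0.1371  0.1067]
[ 0.6862 -0.1309  0.1071]
[-0.53010715  0.46558451  0.03006411]
```

View pics/s6c.png

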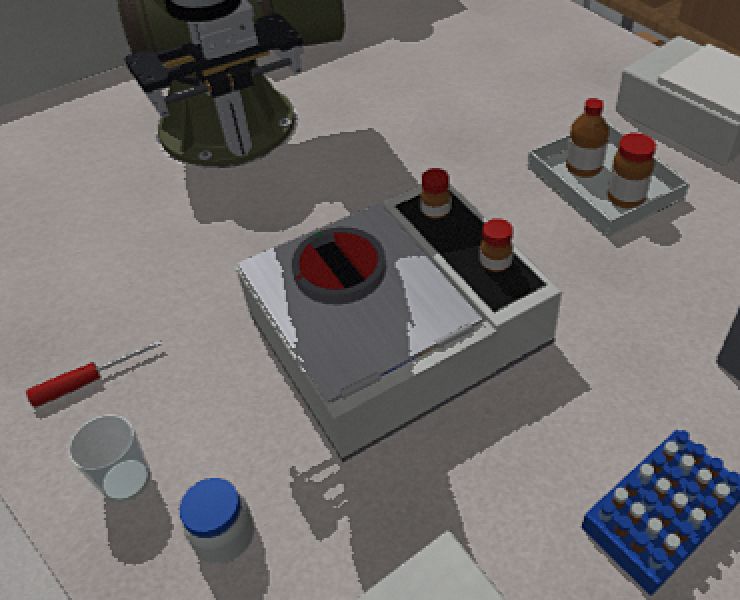

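The cover is down at about 0.013 rad with the hand off it, the slot points fore-and-aft from (320,245) to (355,285), the other objects stand where they were, and the hand is clear.

```bash
python3 -c "
from station import ctrl
print(ctrl.hand_in())"
```

```text
the job is handed in; nothing more can be done
None
```

The cover is shut and locked, and I handed the job in at about 9.6 s of robot time; the hand-in gives no verdict.

**What I did:** I pushed the cover down to the seal at its front strip, then set the shut fingertips in the slot. I pressed the cover home (peak 36 N down) and swung the dial clockwise round a 30 mm arc until it met its stop (about 48 N sideways). Then I eased off and drew the hand clear.

**Last checks:**
- **Cover:** with the hand off, depth points put it at about 0.013 rad.
- **Fastener:** the slot stands fore-and-aft by eye. I did not measure its angle after release.
- **Bystanders:** the jars, bottles, beaker and screwdriver look unmoved in the last picture. I did not measure them.
- **Contact:** the force on the tool is near zero.

**What disagreed:**
- **Fingertip length:** the shut fingertips end about 10–13 mm behind the TCP, not 19 mm ahead as stated. For a while I took this for a slip off the front edge; after that I worked with the measured offset.
- **First push:** it showed a brief 29 N sideways force, which I did not explain.

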